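# Make up a counting kit and an imaging kit

### The job

Make up two kits from the things lying on the bench. The blue tray is the counting kit: the small orange dish on its round black mat and the chrome hand tally counter on its square white mat; the yellow tray is the imaging kit: the grey microscope objective standing upright on its round black mat and the black memory stick lying on its square white mat. Set each thing right way up in the middle of its mat, and leave the pink dish, the roll of tape and the red marker where they are.

Things in the scene. Friction and masses are not known exactly. Their poses are not given: they have to be found in the camera images.
- tally_counter: chrome hand tally counter, dial up: round body 45 mm across, 23 mm tall, with a thumb lever out to +x (to x = 40 mm, at z 6 to 18 mm) and a small reset knob at -y (to y = -26 mm); body to y = +25 mm, so 51 mm wide to grasp along its y axis. A thin carrying ring at -x (to -40 mm). Nothing moves. Origin at its underside, mid round body, z up. 0.075 kg
- usb_stick: memory stick lying flat, 57 mm long (its y axis), 18 mm wide (its x axis), 8 mm tall; black body from y = -14 to +28 mm (grasp this, across x), silver plug at the -y end. Origin at its underside, in the middle of its length, z up. 0.025 kg
- objective: light grey microscope objective with a green band, standing upright with its narrow end up, 25 mm in diameter, 40 mm tall; straight from about 5 to 24 mm up. Origin at the centre of its underside, z up. 0.09 kg
- dish: small flat orange lidded culture dish (the lid is fixed), 35 mm in diameter (the lid, upper 7 mm; 32 mm below it), 11 mm tall, lying flat. Origin at the centre of its underside, z up. 0.02 kg
- tray_blue: shallow blue plastic tray, fixed, 176 mm long (its y) x 96 mm wide (its x), origin on the bench at its middle. 3 mm walls, 8 mm high, all round and a like divider at y = 0 make two compartments. Fixed to its floor: a round black mat (54 mm across) centred at y = +43 mm, x = 0, and a square white mat (54 mm) centred at y = -43 mm, x = 0; the mats' tops are 5 mm above the bench.
- tray_yellow: shallow yellow plastic tray, fixed, 176 mm long (its y) x 96 mm wide (its x), origin on the bench at its middle. 3 mm walls, 8 mm high, all round and a like divider at y = 0 make two compartments. Fixed to its floor: a round black mat (54 mm across) centred at y = +43 mm, x = 0, and a square white mat (54 mm) centred at y = -43 mm, x = 0; the mats' tops are 5 mm above the bench.
- pink_dish: flat pink lidded dish, 60 mm in diameter, 16 mm tall, lying among the stock; it belongs to no kit and stays. Origin at the centre of its underside
- tape_roll: roll of cream lab tape lying flat, 68 mm across, 20 mm tall; stays where it is. Origin at the centre of its underside
- marker_red: red and white marker pen lying on the bench, 127 mm long (its y axis), 13 mm thick; stays where it is. Origin below its middle
Mind the look-alikes: they are no part of the job. Leave any turquoise look-alike of the tally_counter alone.

How it is judged:
By the outcome, as a careful person would: the job done as asked, in the order asked, and still so for the second after the job is handed in, with the robot touching nothing.
It also fails if it takes over 90 s, if anything falls off the work surface, if the arm or the gripper's body presses on something with over 40 N, if the wrist force passes 120 N, or if a joint passes its speed limit or range.

### The arm

A 6-joint arm with a two-finger parallel gripper is mounted at the origin on a cart in front of the work surface, level with it; the furniture and walls round the work are solid. World frame = base frame: x ahead of the robot, y to its left, z up, the work surface at z = 0. Lengths are in mm, angles in degrees, forces in N, time in s.
With the tool pointing down it reaches from about 300 to 850 mm from the base axis. Payload 4.2 kg.
Tool frame: the origin (TCP) lies at the very end of the fingers, on their centre line; the grasp point (between the pads) lies env.pinch_z behind it (env.pinch_z is the distance from the TCP to the grasp point, in mm); z points along the fingers, y is the line along which they close (so a half turn about z gives the same grasp; the last joint's range is limited). The gripper opens to 91 mm and grips with 3 to 60 N. Pads are 32 mm wide; open, the fingers measure 118 mm over their backs; the gripper's body (76 mm by 178 mm) begins 60 mm behind the grasp point.
Start: joints at [-69.328, 18.312, 89.639, -0, 72.044, -1.146], TCP at [213.711, -533.828, 193.376] pointing down, gripper open.
Joint ranges: [-177.97, 177.97], [-48.28, 115.42], [12.27, 149.76], [-77.06, 257.06], [2.81, 150.46], [-146.56, 146.56]. Speed limits (degrees/s): [147.25, 147.25, 180, 180, 180, 180].

### API

Orientations are given as [roll, pitch, yaw] about the fixed x, y, z axes, in that order (R = Rz(yaw) Ry(pitch) Rx(roll)).
In Python, from workcell import state, vision, job_done, env gives the robot as it stands.
- The arm moves only by the tool servo_tool, never from a script. Its argument "rows" is a list of rows, each a list of 5 numbers: the shift along the tool's x, y, z scaled (see below), then the turn about the tool's z scaled (see below), then the opening, from 0 (shut) to 1 (fully open). A call has 1 to 20 rows; each row is the pose to reach, as a shift and turn from the pose commanded when the call began, along the tool's axes at that moment; what a row does not reach only later rows make up. The controller multiplies each number of a shift by 200 mm and each number of a turn by 90 degrees. A row lasts 1/12 s, in which the tool goes at most 41.7 mm and 7.16 degrees, less where a joint would pass 70% of its speed; a pose out of reach is approached as far as the arm can. A call with a number of a shift or a turn outside -1 to 1 is refused whole. A call with a gripper value outside its range is refused whole. The fingers move at their own pace and stop on an object; "force" is the grip in N (left out, the last holds). Time passes only in rows, so rows that repeat a pose let the fingers close. It gives the time, the measured TCP pose, the force, the opening and the grip force at its end, in the units of the state.
- state(): the state, without advancing time (a new reading comes with each control period).
- vision.grab_frame(name): name is "scene" or "top" or "wrist"; returns the picture (420x560x3 uint8, red, green, blue); there is no depth.
- vision.camera_info(name): a dict with "vertical_fov" (degrees; the focal length in pixels is half the picture's height over the tangent of half this angle, whatever the lens; pixels are square), "cx", "cy" (the principal point, pixels), "T" (4x4, takes a point from camera to world coordinates). Camera axes: x right, y up, looking along -z (the intrinsics and any distortion apply to the point x, -y, -z); pixel columns grow to the right and rows downward; lengths in mm; the calibration is good to about 2 mm. The wrist camera is an equidistant fisheye: a pixel r from the principal point sees the ray r / f radians off the axis. A picture is of the moment at which its call begins: read the wrist's pose just before it. camera_info takes no time and is no camera call; for the wrist camera it gives the pose at the moment of the call.
- job_done(): hands the job in; it is judged then, once.
The state is a dict: "time_s": time; "qpos": joint angles; "qvel": joint speeds; "effort": joint torques, N m; "ee_pos": TCP position; "ee_rot": TCP orientation; "force": force on the tool from outside, world axes, zero at the start; "torque": the same for the moment, N m; "gripper_width": finger opening in mm; "gripper_force": force on a finger pad.
Only numpy, scipy, OpenCV 4.12 (cv2) and the standard library are available. Lean on these libraries where they do the work, as an engineer would, in place of code of your own. Each camera call takes 0.05 s, during which the arm holds its last target. There are 200 camera calls.

## Working session

There is one attempt and no reset: what is moved stays moved. The work goes in short steps, Python scripts to look and compute and a tool call to move; the robot and the scene stay as the last step left them, time stands still between calls to the robot, and variables do not carry over. Pictures are saved under pics/ and viewed, at most 14 in all, crops included, and the job is handed in when it is done.

Besides the shell and the picture viewer there is one more tool, called after "Call:" as name([rows], argument=value, ...), one row to a line, values as JSON. servo_tool: Moves the arm, as the interface text tells. Its arguments: {"type":"object","properties":{"rows":{"type":"array"},"force":{"type":"number"}},"required":["rows"]}

```bash
mkdir -p pics
python3 - <<'E'
from workcell import state, vision, env
import cv2
print(state(), env.pinch_z)
for n in("scene","top"):
    im=vision.grab_frame(n); cv2.imwrite(f"pics/{n}0.png",im[:,:,::-1])
    print(n,vision.camera_info(n))
print(vision.camera_info("wrist"))
E
```

```text
{'time_s': 0.0, 'qpos': array([-6.93282049e+01,  1.83495211e+01,  8.97069905e+01, -1.96189515e-03,
        7.20431920e+01, -1.14616822e+00]), 'qvel': array([ 0.03814333,  0.05817372, -0.02788597,  0.01771598, -0.01354961,
        0.03152565]), 'effort': array([ 2.00866552e-04, -4.12466455e+01, -2.31970453e+01,  7.28727831e-02,
        4.57309652e-02, -1.70230164e-04]), 'ee_pos': array([ 213.49854904, -533.30606688,  192.53760236]), 'ee_rot': array([-1.79900279e+02, -1.29477801e-04,  2.18185696e+01]), 'force': array([-0.10592225, -0.65646678,  1.0331509 ]), 'torque': array([-0.02132561, -0.02100254,  0.0638362 ]), 'gripper_force': 0.0, 'gripper_width': 91.35031050762775} 18.8
scene {'vertical_fov': 48.39099577685973, 'cx': 277.66480417454994, 'cy': 208.6697145166558, 'T': array([[ 4.60409101e-01,  6.84451422e-01, -5.65287281e-01,
         5.93541222e+01],
       [-8.87704243e-01,  3.53445173e-01, -2.95055395e-01,
        -4.14025592e+00],
       [-2.15302425e-03,  6.37654107e-01,  7.70319806e-01,
         7.56538718e+02],
       [ 0.00000000e+00,  0.00000000e+00,  0.00000000e+00,
    
[... 196 characters left out ...]
716e+02],
       [-9.98778602e-01, -2.72318813e-02, -4.12277707e-02,
         2.46341315e+02],
       [-4.49973655e-02,  1.56651620e-01,  9.86628353e-01,
         9.38599935e+02],
       [ 0.00000000e+00,  0.00000000e+00,  0.00000000e+00,
         1.00000000e+00]])}
{'vertical_fov': 65.70646984690485, 'cx': 278.4496584664674, 'cy': 208.05555323035256, 'T': array([[ 3.71610140e-01,  8.90102352e-01,  2.63863045e-01,
         2.88244606e+02],
       [-9.28387290e-01,  3.56809704e-01,  1.03845440e-01,
        -5.03778903e+02],
       [-1.71582442e-03, -2.83557115e-01,  9.58953814e-01,
         3.83901452e+02],
       [ 0.00000000e+00,  0.00000000e+00,  0.00000000e+00,
         1.00000000e+00]])}
```

View pics/scene0.png

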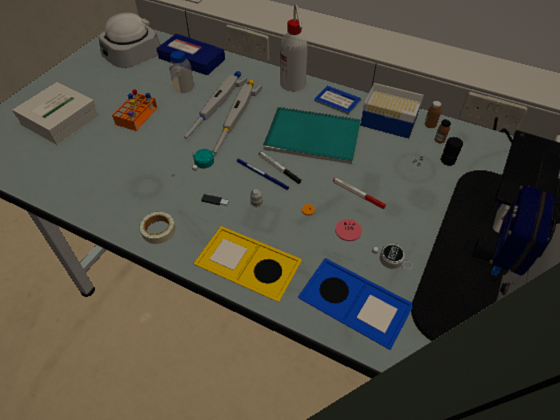

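View pics/top0.png

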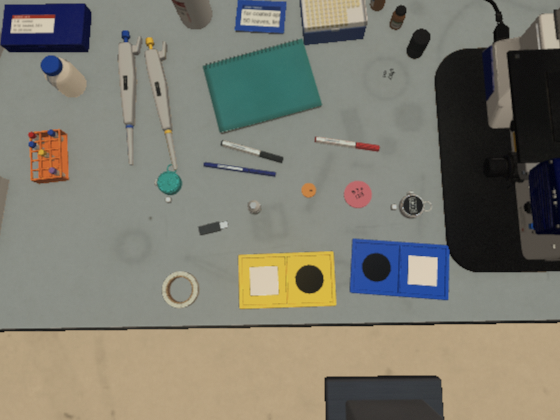

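The top view shows the dish at about (309,190), the counter at (411,205) with its lever probably left or right, the objective at (254,207) and the stick at (212,228). The yellow tray is at (287,279) and the blue tray at (400,269). The turquoise decoy is at (168,183).

```bash
cat > h.py <<'E'
import numpy as np, cv2
from workcell import state, vision, env
def ray(n,info,u,v):
    f=210/np.tan(np.radians(info["vertical_fov"]/2)); a=(u-info["cx"]); b=(v-info["cy"])
    if n=="wrist":
        r=np.hypot(a,b); t=r/f; s=np.sin(t)/max(r,1e-9); d=np.array([a*s,-b*s,-np.cos(t)])
    else: d=np.array([a/f,-b/f,-1.])
    T=np.array(info["T"]); return T[:3,3],T[:3,:3]@d
def P(n,info,u,v,z):
    o,d=ray(n,info,u,v); return (o+d*(z-o[2])/d[2]).round(1)
def blobs(m,amin):
    c,_=cv2.findContours(m.astype(np.uint8),cv2.RETR_EXTERNAL,cv2.CHAIN_APPROX_NONE)
    return [k for k in c if cv2.contourArea(k)>amin]
def cen(k):
    m=cv2.moments(k); return m["m10"]/m["m00"],m["m01"]/m["m00"]
E
python3 - <<'E'
from h import *
for n in("top","scene"):
    im=cv2.imread(f"pics/{n}0.png"); I=vision.camera_info(n)
    hsv=cv2.cvtColor(im,cv2.COLOR_BGR2HSV); H,S,V=cv2.split(hsv)
    win=np.zeros(H.shape,bool)
    if n=="top": win[150:320,150:460]=1
    else: win[150:350,120:420]=1
    M=dict(yellow=((H>20)&(H<35)&(S>150),200,4),blue=((H>105)&(H<125)&(S>180),600,4),
      orange=((H>5)&(H<18)&(S>180),30,11),pink=((H>165)|(H<5),150,16),black=((V<60),40,5),white=((V>150)&(S<70),200,5))
    for k,(m,a,z) in M.items():
        for c in blobs(m&win,a):
            h=cv2.convexHull(c); u,v=cen(h); r=cv2.minAreaRect(c)
            print(n,k,(round(u,1),round(v,1)),cv2.contourArea(h),"P",P(n,I,u,v,z),"rect",[P(n,I,*q,z)[:2].tolist() for q in cv2.boxPoints(r)] if k in("yellow","blue","white") else np.round(r[1],1))
im=cv2.imread("pics/top0.png")[165:245,190:440]
a=cv2.resize(im,None,fx=3.2,fy=3.2,interpolation=cv2.INTER_CUBIC)
cv2.imwrite("pics/c0.png",a)
E
```

```text
top yellow (286.6, 279.9) 5079.0 P [467.4 271.8   4. ] rect [[517.5, 364.8], [519.5, 181.3], [419.2, 181.7], [416.5, 362.0]]
top blue (401.7, 269.6) 4927.0 P [482.   55.2   4. ] rect [[440.5, 153.5], [540.9, 143.2], [525.7, -37.9], [426.5, -24.7]]
top pink (357.5, 194.0) 586.5 P [626.5 132.5  16. ] rect [26. 27.]
top black (309.0, 278.9) 539.5 P [468.4 229.6   5. ] rect [26.2 25.5]
top black (376.0, 267.0) 562.0 P [487.9 103.    5. ] rect [26. 26.]
top black (416.8, 205.6) 109.0 P [602.8  19.6   5. ] rect [ 8.8 16.4]
top black (407.1, 205.2) 71.0 P [604.   37.9   5. ] rect [16.1  5.7]
top black (271.1, 156.7) 110.0 P [708.2 296.8   5. ] rect [22.5  5.1]
top black (451.2, 198.9) 1662.5 P [613.8 -46.2   5. ] rect [114.  19.]
top white (179.3, 289.2) 1017.0 P [454.3 476.4   5. ] rect [[444.8, 523.9], [501.7, 485.6], [463.7, 429.2], [407.7, 467.6]]
top white (263.5, 280.2) 734.5 P [467.8 315.5   5. ] rect [[495.1, 340.9], [493.9, 289.4], [441.5, 290.5], [442.5, 341.5]]
top white (422.1, 270.4) 859.5 P [479.7  17.6   5. ] rect [[455.2, 49.1], [509.8, 41.9], [504.4, -13.8], [450.1, -6.1]]

[... 717 characters left out ...]
.1   5. ] rect [235.3   9.3]
scene black (391.0, 256.1) 377.5 P [605.8  35.4   5. ] rect [19.7 23. ]
scene black (159.9, 219.2) 75.0 P [475.2 485.3   5. ] rect [ 6. 15.]
scene black (211.0, 199.1) 142.5 P [569.2 421.7   5. ] rect [19.4  8. ]
scene black (291.8, 176.0) 98.0 P [708.6 299.1   5. ] rect [20.2  5.3]
scene black (263.9, 175.3) 159.5 P [682.2 355.1   5. ] rect [58.2  3.2]
scene black (203.3, 162.5) 127.5 P [654.2 496.6   5. ] rect [ 8. 19.]
scene white (376.8, 313.3) 766.0 P [478.7  18.5   5. ] rect [[455.9, 46.6], [507.6, 43.3], [502.2, -9.2], [451.7, -4.2]]
scene white (228.0, 253.6) 595.0 P [466.7 317.1   5. ] rect [[442.1, 342.6], [496.3, 351.5], [493.0, 291.7], [439.9, 285.1]]
```

View pics/c0.png

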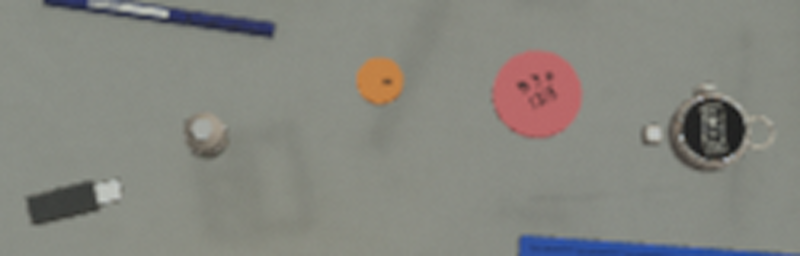

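The crop (3.2x, offset 190,165) shows the dish at (380,80). The counter is dial up with its body at (712,129), its lever left at (653,133), its ring at (762,131) and its knob up at (706,90). The objective stands upright at (206,135). The stick has its body at (64,202) and its plug to the right at (108,191).

```bash
cat >> h.py <<'E'
from scipy.spatial.transform import Rotation as Ro
def go(x,y,z,yaw=None):
    s=state(); R=Ro.from_euler("xyz",s["ee_rot"],degrees=True).as_matrix()
    d=R.T@(np.array([x,y,z])-s["ee_pos"]); t=0
    if yaw is not None: t=-((yaw-s["ee_rot"][2]+90)%180-90)   # tool z down
    print("t",round(s["time_s"],2),"pos",s["ee_pos"].round(1),"rot",s["ee_rot"].round(1),"w",round(s["gripper_width"],1),"-> shift",(d/200).round(4),"turn",round(t/90,4),"dist",np.linalg.norm(d).round())
E
python3 - <<'E'
from h import *
I=vision.camera_info("top"); c=lambda x,y:(190+(x+.5)/3.2-.5,165+(y+.5)/3.2-.5)
for n,q,z in [("dish",(380,80),11),("counter",(712,130),23),("lever",(653,133),12),("ring",(762,131),5),("objtop",(204,128),40),("usbbody",(64,202),8),("plug",(108,191),6)]:
    print(n,P("top",I,*c(*q),z))
go(300,-330,260,90)
E
```

```text
dish [638.7 225.6  11. ]
counter [600.7  32.5  23. ]
lever [601.7  64.7  12. ]
ring [602.2  -1.2   5. ]
objtop [607.4 329.7  40. ]
usbbody [570.  417.8   8. ]
plug [576.3 391.5   6. ]
t 0.1 pos [ 213.5 -533.4  192.6] rot [-179.9   -0.    21.8] w 90.8 -> shift [ 0.7793 -0.7838 -0.3357] turn -0.7576 dist 231.0
```

Call:
servo_tool([
  [0.78,-0.78,-0.33,-0.38,0.8],
  [0.78,-0.78,-0.33,-0.76,0.8],
  [0.78,-0.78,-0.33,-0.76,0.8],
  [0.78,-0.78,-0.33,-0.76,0.8],
  [0.78,-0.78,-0.33,-0.76,0.8],
  [0.78,-0.78,-0.33,-0.76,0.8],
  [0.78,-0.78,-0.33,-0.76,0.8],
  [0.78,-0.78,-0.33,-0.76,0.8],
  [0.78,-0.78,-0.33,-0.76,0.8],
  [0.78,-0.78,-0.33,-0.76,0.8],
])

```text
time_s: 0.93
ee_pos: [300.5, -330.5, 259.1]
ee_rot: [-180.0, -0.0, 90.6]
force: [-0.1, -0.4, -0.3]
gripper_width: 72.9
gripper_force: 0.0
```

```bash
python3 -c "
from h import *
go(400,-130,260,90);go(440,20,200,90)
c=vision.camera_info('wrist')['T'];print(np.round(c,2))"
```

```text
t 0.93 pos [ 300.5 -330.5  259.1] rot [-180.    -0.    90.6] w 72.9 -> shift [ 0.9976  0.5073 -0.0042] turn 0.0063 dist 224.0
t 0.93 pos [ 300.5 -330.5  259.1] rot [-180.    -0.    90.6] w 72.9 -> shift [1.7455 0.7148 0.296 ] turn 0.0063 dist 382.0
[[ 1.0000e+00 -1.0000e-02 -0.0000e+00  2.9964e+02]
 [ 1.0000e-02  9.6000e-01  2.8000e-01 -2.5012e+02]
 [-0.0000e+00 -2.8000e-01  9.6000e-01  4.5046e+02]
 [ 0.0000e+00  0.0000e+00  0.0000e+00  1.0000e+00]]
```

Call:
servo_tool([
  [1.0,0.4,0,0,0.8],
  [1.0,0.4,0,0,0.8],
  [1.0,0.4,0,0,0.8],
  [1.0,0.4,0,0,0.8],
  [1.0,0.4,0,0,0.8],
  [1.0,0.4,0,0,0.8],
])

```text
time_s: 1.43
ee_pos: [380.9, -125.8, 259.4]
ee_rot: [179.9, -0.2, 90.5]
force: [-0.5, -0.2, 0.4]
gripper_width: 73.1
gripper_force: 0.0
```

Call:
servo_tool([
  [0.5,0.3,0,0,0.8],
  [0.8,0.6,0.1,0,0.8],
  [0.8,1.0,0.3,0,0.8],
  [0.8,1.0,0.3,0,0.8],
  [0.8,1.0,0.3,0,0.8],
  [0.8,1.0,0.3,0,0.8],
  [0.8,1.0,0.3,0,0.8],
  [0.8,1.0,0.3,0,0.8],
  [0.8,1.0,0.3,0,0.8],
])

```text
time_s: 2.18
ee_pos: [578.9, 29.9, 197.8]
ee_rot: [-179.8, 0.0, 90.3]
force: [-0.7, -1.1, -0.4]
gripper_width: 73.5
gripper_force: 0.0
```

```bash
python3 -c "
from h import *
go(601,32.5,150,90)
I=vision.camera_info('wrist');im=vision.grab_frame('wrist')[:,:,::-1];cv2.imwrite('pics/w1.png',im)
import pickle;pickle.dump(I,open('w1.pkl','wb'))"
```

```text
t 2.18 pos [578.9  29.9 197.8] rot [-179.8    0.    90.3] w 73.5 -> shift [0.0124 0.1113 0.2389] turn 0.0031 dist 53.0
```

View pics/w1.png

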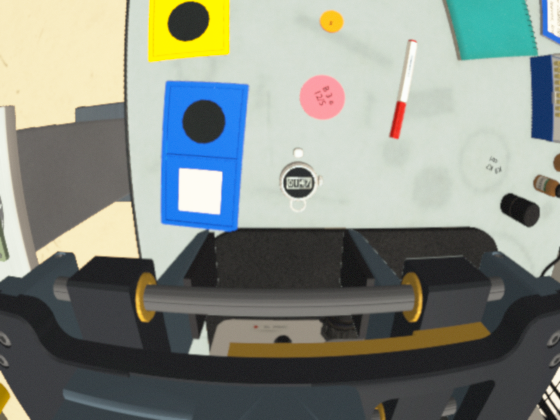

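The wrist view shows the counter at (298,182) with its lever at (298,152), its ring at (298,206) and its knob at (319,181). It also shows the dish at (331,21), the blue black mat at (203,121) and white mat at (200,191), and the yellow round mat at (188,21).

```bash
cat > wm.py <<'E'
from h import *
def wmeas(im,I):
    f=np.float32; hsv=cv2.cvtColor(im,cv2.COLOR_BGR2HSV); H,S,V=[a.astype(int) for a in cv2.split(hsv)]
    win=np.zeros(H.shape,bool); win[:228,128:]=1
    M=dict(orange=((H>8)&(H<20)&(S>180),60,11),black=((V<60),80,5),white=((V>185)&(S<50),250,5),silver=((V>185)&(S<30),20,5))
    for k,(m,a,z) in M.items():
        for c in blobs(m&win,a):
            h=cv2.convexHull(c); u,v=cen(h); r=cv2.minAreaRect(c)
            print(k,(round(u,1),round(v,1)),"A",cv2.contourArea(h),"P",P("wrist",I,u,v,z),"size",np.round(r[1],1),round(r[2],1))
E
python3 - <<'E'
from wm import *
import pickle
I=pickle.load(open('w1.pkl','rb')); im=cv2.imread('pics/w1.png'); wmeas(im,I)
for n,q,z in [("counter",(298.5,182),23),("lever",(298,152),15),("ring",(298,206),5),("knob",(319,181),12),("dish",(331,21),11)]: print(n,P("wrist",I,*q,z))
E
```

```text
black (519.7, 209.1) A 756.5 P [945.   -2.9   5. ] size [38.9 21.9] 26.6
black (298.4, 192.5) A 97.0 P [602.5  16.5   5. ] size [ 6. 23.] 90.0
black (298.5, 172.4) A 106.5 P [602.2  41.4   5. ] size [ 6. 23.] 90.0
black (203.4, 121.0) A 1257.0 P [488.6 104.    5. ] size [40. 39.] 90.0
black (187.9, 20.8) A 1098.0 P [469.  229.7   5. ] size [36. 38.] 90.0
white (199.7, 190.4) A 1753.5 P [480.8  18.9   5. ] size [43.1 43. ] 3.8
white (553.4, 16.5) A 384.5 P [1002.7  308.4    5. ] size [36. 12.] 90.0
white (541.6, 29.4) A 984.0 P [970.3 277.4   5. ] size [57.9 22.3] 76.8
white (333.7, 117.7) A 91961.5 P [642.9 107.9   5. ] size [227. 431.] 90.0
silver (199.8, 190.5) A 1729.5 P [480.8  18.8   5. ] size [42.5 43.1] 3.0
silver (553.7, 16.8) A 369.0 P [1003.3  308.1    5. ] size [36. 11.] 90.0
silver (541.6, 29.4) A 984.0 P [970.3 277.4   5. ] size [57.9 22.3] 76.8
silver (333.5, 117.8) A 91831.0 P [642.5 107.8   5. ] size [227. 431.] 90.0
counter [601.3  33.4  23. ]
lever [600.6  67.2  15. ]
ring [ 6.024e+02 -6.000e-01  5.000e+00]
knob [626.4  32.5  12. ]
dish [638.  224.3  11. ]
```

```bash
python3 -c "
from h import *
go(601.8,33.3,2.5,91)"
```

```text
t 2.23 pos [578.5  29.4 198.8] rot [-179.9    0.    90.2] w 73.2 -> shift [0.0196 0.1187 0.9812] turn -0.0086 dist 198.0
```

Call:
servo_tool([
  [0.02,0.118,0.4,-0.008,0.77],
  [0.02,0.118,0.78,-0.008,0.77],
  [0.02,0.118,0.78,-0.008,0.77],
  [0.02,0.118,0.78,-0.008,0.77],
  [0.02,0.118,0.78,-0.008,0.77],
  [0.02,0.118,0.78,-0.008,0.77],
])

```text
time_s: 2.73
ee_pos: [601.3, 33.1, 43.3]
ee_rot: [-179.8, 0.0, 90.9]
force: [0.4, 0.5, 0.9]
gripper_width: 70.1
gripper_force: 0.0
```

```bash
python3 -c "
from h import *
I=vision.camera_info('wrist');im=vision.grab_frame('wrist')[:,:,::-1];cv2.imwrite('pics/w2.png',im)
go(601.8,33.3,2.5,91)
import pickle;pickle.dump(I,open('w2.pkl','wb'))"
```

```text
t 2.78 pos [603.2  33.3  45.3] rot [179.9   0.   90.9] w 70.1 -> shift [ 0.0003 -0.0075  0.214 ] turn -0.0013 dist 43.0
```

View pics/w2.png

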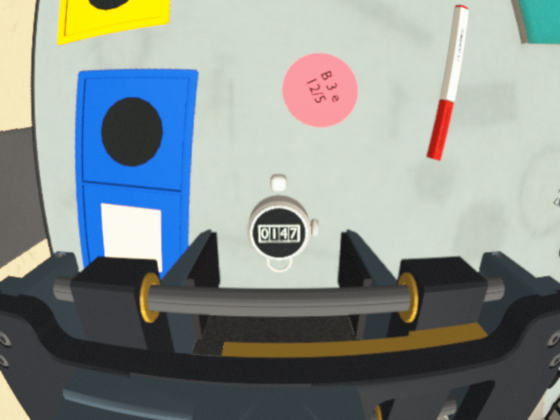

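The fingertips straddle the counter evenly: the finger midpoint is at column 279 and the counter centre at (279,229). The opening is well clear of both sides, so I'll descend and grip.

Call:
servo_tool([
  [0,0,0.12,0,0.77],
  [0,0,0.205,0,0.77],
  [0,0,0.205,0,0.77],
  [0,0,0.205,0,0.4],
  [0,0,0.205,0,0.4],
  [0,0,0.205,0,0.4],
  [0,0,0.205,0,0.4],
  [0,0,0.205,0,0.4],
], force=20)

```text
time_s: 3.45
ee_pos: [603.5, 34.2, 3.5]
ee_rot: [179.9, 0.0, 90.9]
force: [-0.2, 0.2, -0.1]
gripper_width: 39.9
gripper_force: 0.0
```

```bash
python3 -c "
from h import *
im=vision.grab_frame('wrist')[:,:,::-1];cv2.imwrite('pics/w3.png',im)
s=state();print(s['gripper_width'],s['gripper_force'],s['ee_pos'])"
```

```text
37.58387977065216 0.0 [603.22774769  34.14059607   3.15111414]
```

View pics/w3.png

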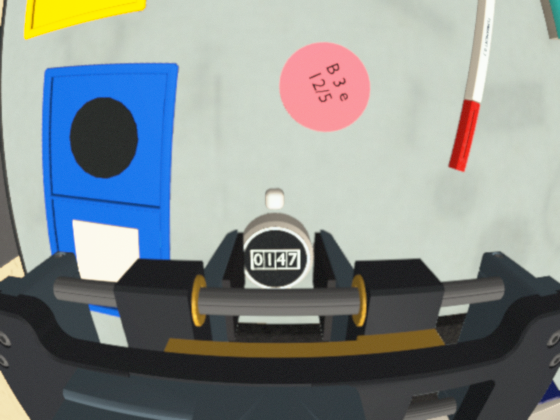

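```bash
python3 -c "
from h import *
im=cv2.imread('pics/w3.png')[180:330,190:360]
s=vision.grab_frame('scene')[:,:,::-1][210:310,330:450]
a=cv2.resize(im,(510,450),interpolation=cv2.INTER_CUBIC);b=cv2.resize(s,(285,450),interpolation=cv2.INTER_CUBIC) if 0 else cv2.resize(s,(290,242))
b=cv2.copyMakeBorder(b,0,208,0,0,cv2.BORDER_CONSTANT)
cv2.imwrite('pics/c3.png',np.hstack([a,b]))
s=state();print(s['gripper_width'],s['gripper_force'],s['ee_pos'])
I=vision.camera_info('wrist')
for u,v,z in((275,258,23),(278,250,23)): print(P('wrist',I,u,v,z))"
```

```text
36.61940701512194 0.0 [603.03022712  34.12439987   2.85758945]
[600.9  33.8  23. ]
[602.6  38.9  23. ]
```

View pics/c3.png

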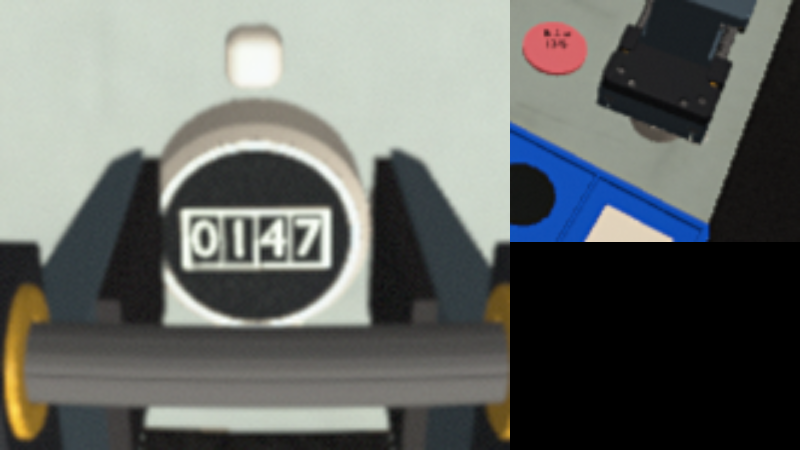

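The fingers straddle the counter, but the opening has reached the commanded value with no grip force. I'll close further and see whether it grips.

Call:
servo_tool([
  [0,0,0,0,0.3],
  [0,0,0,0,0.2],
  [0,0,0,0,0.2],
], force=20)

```text
time_s: 3.8
ee_pos: [602.1, 34.2, 2.7]
ee_rot: [-179.9, 0.0, 90.9]
force: [-2.7, -0.0, 5.2]
gripper_width: 20.0
gripper_force: 2.7
```

```bash
python3 -c "
from h import *
I=vision.camera_info('wrist');im=vision.grab_frame('wrist')[:,:,::-1]
s=state();print(s['gripper_width'],s['gripper_force'],s['ee_pos'],s['force'])
im0=cv2.imread('pics/w3.png')
a=cv2.resize(np.hstack([im0[180:330,190:360],im[180:330,190:360]]),(800,353),interpolation=cv2.INTER_CUBIC)
cv2.imwrite('pics/c4.png',a)"
```

```text
18.691923728099376 2.687572793488471 [602.19330179  34.16009916   2.67093239] [-3.07371943 -0.44085883  5.77162213]
```

View pics/c4.png

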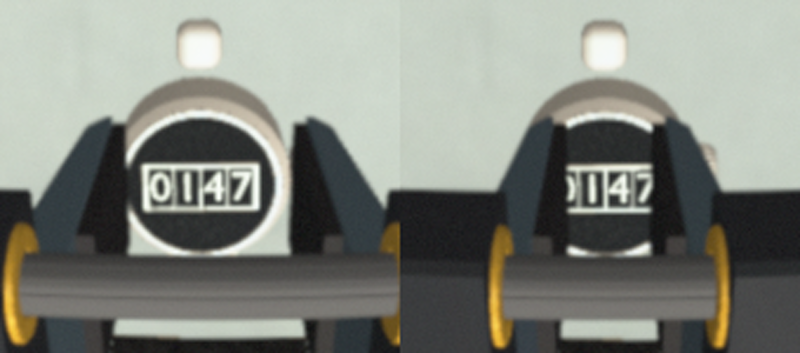

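The right half shows the fingers overlapping the dial, so the tips are on top of the counter with force z of about 6 N, although the TCP reads z = 2.7. I'll check the real camera height from known sizes.

Run:
```python
from h import *
I3=vision.camera_info('wrist'); print(I3["T"][:3,3].round(1),state()["qpos"].round(2))
import pickle
for f,I in(("w1",pickle.load(open('w1.pkl','rb'))),("w2",pickle.load(open('w2.pkl','rb'))),("w3",I3)):
    im=cv2.imread(f"pics/{f}.png");H,S,V=[a.astype(int) for a in cv2.split(cv2.cvtColor(im,cv2.COLOR_BGR2HSV))]
    for k,m,z in(("pink",((H>165)|(H<6))&(S>60)&(V>150),16),("mat",V<60,5)):
        w=np.zeros(H.shape,bool); w[35:190,60:375]=1
        for c in blobs(m&w,400):
            p=np.array([P("wrist",I,*q[0],z)[:2] for q in c]); print(f,k,"centre",p.mean(0).round(1),"extent",np.ptp(p,axis=0))
```

```text
[600.9 114.6 194. ] [ 2.15 30.76 99.73 -0.   49.58  1.22]
w1 pink centre [627.2 131.6] extent [50.6 51.1]
w1 mat centre [488.5 104.3] extent [48.4 48.5]
w2 pink centre [627.  131.5] extent [50.5 50. ]
w2 mat centre [488.9 103.8] extent [50.6 50.3]
w3 pink centre [625.6 131.1] extent [49.6 49.9]
w3 mat centre [488.1 103.9] extent [51.  50.6]
```

Call:
servo_tool([
  [0,0,-0.06,0,0.3],
  [0,0,-0.06,0,0.77],
  [0,0,-0.06,0,0.77],
  [0,0,-0.06,0,0.77],
  [0,0,-0.06,0,0.77],
  [0,0,-0.06,0,0.77],
  [0,0,-0.06,0,0.77],
  [0,0,0.0,0,0.77],
  [0,0,0.03,0,0.77],
  [0,0,0.03,0,0.77],
])

```text
time_s: 4.68
ee_pos: [601.4, 34.0, -5.3]
ee_rot: [-179.8, 0.0, 90.9]
force: [-0.0, -0.4, 0.4]
gripper_width: 69.8
gripper_force: 0.0
```

Call:
servo_tool([
  [0,0,0.02,0,0.77],
  [0,0,0.025,0,0.77],
])

```text
time_s: 4.85
ee_pos: [602.7, 34.1, -9.1]
ee_rot: [-180.0, 0.0, 90.9]
force: [0.0, -0.1, 0.0]
gripper_width: 70.0
gripper_force: 0.0
```

Call:
servo_tool([
  [0,0,0.015,0,0.77],
  [0,0,0.025,0,0.77],
])

```text
time_s: 5.02
ee_pos: [602.9, 34.1, -13.7]
ee_rot: [180.0, 0.0, 90.9]
force: [0.2, 0.3, -0.3]
gripper_width: 70.2
gripper_force: 0.0
```

Call:
servo_tool([
  [0,0,0.005,0,0.77],
  [0,0,0.005,0,0.77],
])

```text
time_s: 5.18
ee_pos: [602.7, 34.1, -14.8]
ee_rot: [-180.0, 0.0, 90.9]
force: [-0.1, 0.6, -0.5]
gripper_width: 70.4
gripper_force: 0.0
```

Call:
servo_tool([
  [0,0,0,0,0.45],
  [0,0,0,0,0.45],
  [0,0,0,0,0.45],
  [0,0,0,0,0.45],
  [0,0,0,0,0.45],
], force=20)

```text
time_s: 5.6
ee_pos: [603.1, 34.1, -14.5]
ee_rot: [180.0, 0.0, 90.9]
force: [0.4, 1.1, 0.2]
gripper_width: 49.8
gripper_force: 20.0
```

Call:
servo_tool([
  [0,0,-0.15,0,0.45],
  [0,0,-0.3,0,0.45],
  [0,0,-0.3,0,0.45],
  [-0.03,-0.2,-0.3,-0.05,0.45],
  [-0.06,-0.4,-0.3,-0.1,0.45],
  [-0.07,-0.6,-0.3,-0.1,0.45],
  [-0.07,-0.6,-0.3,-0.1,0.45],
  [-0.07,-0.6,-0.3,-0.1,0.45],
  [-0.07,-0.6,-0.3,-0.1,0.45],
])

```text
time_s: 6.35
ee_pos: [484.1, 18.2, 45.7]
ee_rot: [179.9, 0.0, 99.9]
force: [-0.0, -0.2, -0.5]
gripper_width: 50.0
gripper_force: 20.0
```

```bash
python3 -c "
from h import *
go(480.7,19.2,-8.8,100);s=state();print(s['gripper_width'],s['gripper_force'])
im=vision.grab_frame('wrist')[:,:,::-1];cv2.imwrite('pics/w4.png',im)
go(480.7,19.2,-8.8,100)"
```

```text
t 6.35 pos [484.1  18.2  45.7] rot [179.9   0.   99.9] w 50.0 -> shift [ 0.008  -0.0162  0.2724] turn -0.0008 dist 55.0
49.96849472904518 19.983717912763268
t 6.4 pos [484.9  18.2  45.7] rot [179.9   0.   99.9] w 50.1 -> shift [ 0.0086 -0.0204  0.2727] turn -0.0008 dist 55.0
```

View pics/w4.png

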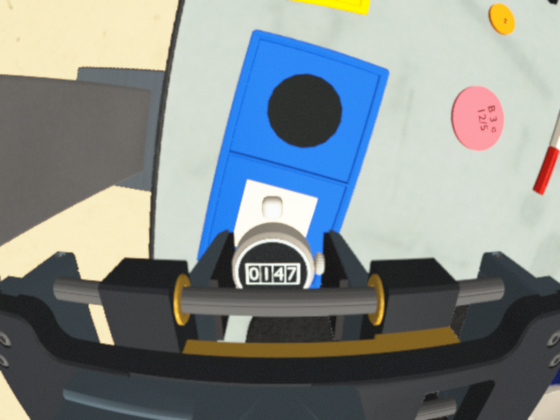

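The counter is held level between the fingers over the white mat. I'll lower it and release.

Call:
servo_tool([
  [0.008,-0.018,0.1,0,0.45],
  [0.008,-0.018,0.22,0,0.45],
  [0.008,-0.018,0.255,0,0.45],
  [0.008,-0.018,0.265,0,0.45],
  [0.008,-0.018,0.27,0,0.45],
  [0.008,-0.018,0.27,0,0.45],
])

```text
time_s: 6.9
ee_pos: [480.5, 19.1, -8.2]
ee_rot: [179.9, 0.0, 99.9]
force: [-0.5, -0.2, -0.6]
gripper_width: 49.7
gripper_force: 20.0
```

Call:
servo_tool([
  [0,0,0,0,0.6],
  [0,0,0,0,0.66],
  [0,0,0,0,0.66],
  [0,0,0,0,0.66],
  [0,0,-0.1,0,0.66],
  [0,0,-0.3,0,0.66],
  [0,0,-0.5,0,0.66],
  [0.0,0,-0.5,0,0.5],
  [0,0,-0.5,0,0.5],
])

```text
time_s: 7.65
ee_pos: [481.1, 19.1, 93.9]
ee_rot: [179.6, 0.1, 99.9]
force: [-0.9, -0.0, -0.2]
gripper_width: 49.9
gripper_force: 0.0
```

```bash
python3 -c "
from h import *
go(638.4,224.8,60,91)
I=vision.camera_info('wrist');im=vision.grab_frame('wrist')[:,:,::-1].copy();cv2.imwrite('pics/w5.png',im)
import pickle;pickle.dump(I,open('w5.pkl','wb'))"
```

```text
t 7.65 pos [481.1  19.1  93.9] rot [1.796e+02 1.000e-01 9.990e+01] w 49.9 -> shift [0.8773 0.951  0.1744] turn 0.0993 dist 261.0
```

View pics/w5.png

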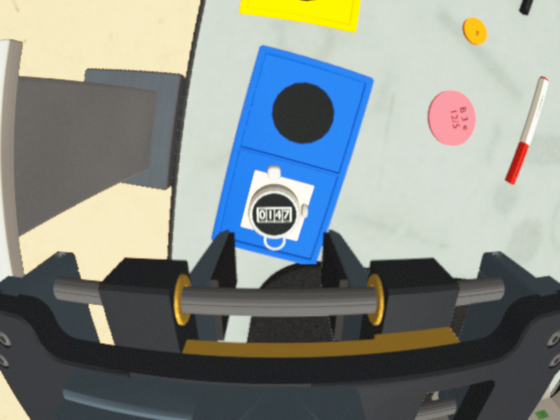

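The counter sits flat on the white mat, with its dial at (275,214). The dish is at (475,31).

Run:
```python
from wm import *
import pickle
I=pickle.load(open('w5.pkl','rb')); im=cv2.imread('pics/w5.png'); 
print("dial",P("wrist",I,275,214,28)); 
H,S,V=[a.astype(int) for a in cv2.split(cv2.cvtColor(im,cv2.COLOR_BGR2HSV))]
w=np.zeros(H.shape,bool);w[:60,440:520]=1
for c in blobs((H>8)&(H<25)&(S>150)&w,40): print("dish",P("wrist",I,*cen(c),11))
m=(V<75)&(S<120); w[:]=0; w[70:150,260:345]=1
for c in blobs(m&w,100): print("mat",P("wrist",I,*cen(c),5))
```

```text
dial [478.7  17.9  28. ]
dish [634.6 223.1  11. ]
mat [487.6 103.7   5. ]
```

Call:
servo_tool([
  [0.2,0.2,0,0.05,0.6],
  [0.4,0.4,0,0.1,0.6],
  [0.6,0.6,0,0.1,0.6],
  [0.87,0.9,0,0.1,0.6],
  [0.87,0.94,0.1,0.1,0.6],
  [0.87,0.94,0.17,0.1,0.6],
  [0.87,0.94,0.17,0.1,0.6],
  [0.87,0.94,0.17,0.1,0.6],
  [0.87,0.94,0.17,0.1,0.6],
])

```text
time_s: 8.45
ee_pos: [632.5, 222.3, 54.8]
ee_rot: [-179.7, 0.1, 91.0]
force: [1.0, -0.1, 0.9]
gripper_width: 55.3
gripper_force: 0.0
```

Run:
```python
from h import *
I=vision.camera_info('wrist');im=vision.grab_frame('wrist')[:,:,::-1].copy();cv2.imwrite('pics/w6.png',im)
H,S,V=[a.astype(int) for a in cv2.split(cv2.cvtColor(im,cv2.COLOR_BGR2HSV))]
w=np.zeros(H.shape,bool);w[150:270,220:340]=1
for c in blobs((H>5)&(H<22)&(S>150)&w,200): print(cen(c),cv2.contourArea(c),"dish",P("wrist",I,*cen(c),11))
go(638.4,224.8,-16,91)
```

```text
(287.9756319330787, 213.05000909256225) 916.5 dish [639.3 229.3  11. ]
t 8.5 pos [632.7 221.8  56.1] rot [-1.798e+02  1.000e-01  9.090e+01] w 54.7 -> shift [0.0153 0.0298 0.3603] turn -0.0007 dist 72.0
```

Run:
```python
from h import *
I=vision.camera_info('wrist'); im=cv2.imread('pics/w6.png')
H,S,V=[a.astype(int) for a in cv2.split(cv2.cvtColor(im,cv2.COLOR_BGR2HSV))]
for c in blobs((H>5)&(H<25)&(S>130),200):
    h=cv2.convexHull(c); b=cv2.boundingRect(c); p=np.array([P("wrist",I,*q[0],11)[:2] for q in h]); print(b,cv2.contourArea(h),"min",p.min(0),"max",p.max(0))
print(im[195:265:6,288].tolist())
```

```text
(191, 326, 276, 32) 5451.5 min [549.2  81.5] max [835.5 111.2]
(375, 274, 18, 52) 742.0 min [716.  120.4] max [737.5 175.4]
(165, 274, 18, 51) 751.0 min [530.3 117.6] max [550.8 172.3]
(270, 196, 36, 35) 968.0 min [626.  214.5] max [652.9 241.8]
[[125, 153, 179], [11, 170, 245], [9, 169, 244], [19, 170, 244], [18, 162, 239], [10, 168, 244], [128, 174, 213], [168, 179, 172], [174, 185, 176], [177, 188, 180], [179, 189, 181], [179, 190, 181]]
```

The dish looks too small (27 mm) and its position shifts between views, so I'll triangulate it to find its true height.

Run:
```python
from h import *
import pickle
def tri(rs):
    A=np.zeros((3,3));b=np.zeros(3)
    for o,d in rs:
        d=d/np.linalg.norm(d);M=np.eye(3)-np.outer(d,d);A+=M;b+=M@o
    x=np.linalg.solve(A,b); return x.round(1),[round(float(np.linalg.norm((np.eye(3)-np.outer(d,d)/(d@d))@(x-o))),1) for o,d in rs]
L=lambda f:pickle.load(open(f,'rb'))
I6=vision.camera_info("wrist");T=vision.camera_info("top");S=vision.camera_info("scene")
r=dict(top=ray("top",T,308.6,190),scene=ray("scene",S,307.9,209.1),w1=ray("wrist",L('w1.pkl'),331,21),w6=ray("wrist",I6,287.9,213.1))
print("all",tri(list(r.values())));print("top,scene",tri([r["top"],r["scene"]]));print("w1,w6",tri([r["w1"],r["w6"]]))
# round blue mat: w1, w2, w5, top, scene
r=[ray("top",T,376,267),ray("scene",S,333.8,290),ray("wrist",L('w1.pkl'),203.4,121),ray("wrist",L('w2.pkl'),131.5,132)]
print("mat",tri(r),tri(r[:2]),tri(r[2:]))
```

```text
all (array([639.3, 226.2,   4.8]), [1.1, 1.1, 0.2, 0.6])
top,scene (array([638.5, 226. ,   6.1]), [1.0, 1.0])
w1,w6 (array([639.5, 226.3,   4.2]), [0.4, 0.4])
mat (array([488.2, 103.6,   2.9]), [1.0, 0.8, 0.4, 0.5]) (array([487.5, 103.5,   4.6]), [0.7, 0.7]) (array([487.9, 103.6,   1.4]), [0.4, 0.4])
```

```bash
python3 -c "
from h import *
go(639.1,226.2,-14,91)"
```

```text
t 8.5 pos [632.7 221.8  56.1] rot [-1.798e+02  1.000e-01  9.090e+01] w 54.7 -> shift [0.0222 0.0334 0.3503] turn -0.0007 dist 71.0
```

Call:
servo_tool([
  [0.022,0.033,0.2,0,0.6],
  [0.022,0.033,0.32,0,0.6],
  [0.022,0.033,0.35,0,0.6],
  [0.022,0.033,0.36,0,0.6],
  [0.022,0.033,0.36,0,0.6],
])

```text
time_s: 8.92
ee_pos: [640.9, 226.5, -13.6]
ee_rot: [180.0, 0.0, 90.9]
force: [0.7, -0.1, -0.1]
gripper_width: 54.6
gripper_force: 0.0
```

Call:
servo_tool([
  [0,0,0.005,0,0.6],
  [0,0,0.01,0,0.6],
])

```text
time_s: 9.08
ee_pos: [642.1, 227.5, -14.4]
ee_rot: [179.8, -0.1, 90.9]
force: [-0.4, 0.6, -0.8]
gripper_width: 54.6
gripper_force: 0.0
```

Call:
servo_tool([
  [0,0,0.005,0,0.6],
  [0,0,0.005,0,0.6],
])

```text
time_s: 9.25
ee_pos: [641.2, 227.5, -16.8]
ee_rot: [179.9, -0.0, 90.9]
force: [-0.8, 0.3, 0.3]
gripper_width: 54.5
gripper_force: 0.0
```

Call:
servo_tool([
  [-0.005,-0.008,0.005,0,0.6],
  [-0.005,-0.008,0.008,0,0.6],
  [-0.005,-0.008,0.008,0,0.6],
])

```text
time_s: 9.5
ee_pos: [639.1, 226.3, -19.4]
ee_rot: [-180.0, 0.0, 90.9]
force: [-0.3, -0.4, -0.3]
gripper_width: 54.4
gripper_force: 0.0
```

Call:
servo_tool([
  [0,0,0.005,0,0.6],
  [0,0,0.008,0,0.6],
  [0,0,0.008,0,0.6],
])

```text
time_s: 9.75
ee_pos: [639.4, 226.5, -20.3]
ee_rot: [180.0, -0.0, 90.9]
force: [-1.0, 0.1, 3.9]
gripper_width: 54.7
gripper_force: 2.1
```

Call:
servo_tool([
  [0,0,-0.01,0,0.6],
  [0,0,-0.01,0,0.35],
  [0,0,-0.01,0,0.25],
  [0,0,-0.01,0,0.25],
  [0,0,-0.01,0,0.25],
  [0,0,-0.01,0,0.25],
], force=10)

```text
time_s: 10.25
ee_pos: [639.2, 226.4, -19.1]
ee_rot: [-180.0, 0.0, 90.9]
force: [-0.1, -0.6, 0.0]
gripper_width: 33.6
gripper_force: 10.0
```

Call:
servo_tool([
  [0,0,-0.15,0,0.25],
  [0,0,-0.35,0,0.25],
  [-0.1,-0.15,-0.4,0.03,0.25],
  [-0.25,-0.3,-0.4,0.07,0.25],
  [-0.4,-0.45,-0.4,0.07,0.25],
  [-0.5,-0.6,-0.4,0.07,0.25],
  [-0.6,-0.75,-0.4,0.07,0.25],
  [-0.6,-0.75,-0.4,0.07,0.25],
  [-0.6,-0.75,-0.3,0.07,0.25],
  [-0.6,-0.75,-0.2,0.07,0.25],
  [-0.6,-0.75,-0.2,0.07,0.25],
])

```text
time_s: 11.17
ee_pos: [488.8, 103.4, 18.6]
ee_rot: [-179.7, 0.1, 84.6]
force: [-0.1, 0.5, 0.2]
gripper_width: 33.8
gripper_force: 10.0
```

```bash
python3 -c "
from h import *
go(488.2,103.6,-13.5,84.5);vision.grab_frame('wrist');go(488.2,103.6,-13.5,84.5)"
```

```text
t 11.17 pos [488.8 103.4  18.6] rot [-1.797e+02  1.000e-01  8.460e+01] w 33.8 -> shift [ 0.001  -0.0019  0.1607] turn 0.0013 dist 32.0
t 11.22 pos [489.9 103.7  20. ] rot [-1.798e+02  1.000e-01  8.460e+01] w 33.8 -> shift [-0.0013 -0.0076  0.1673] turn 0.0014 dist 33.0
```

Commanded z is about 21.2 now, so I'll descend by 0.173 and release.

Call:
servo_tool([
  [0,-0.005,0.1,0,0.25],
  [0,-0.005,0.15,0,0.25],
  [0,-0.005,0.165,0,0.25],
  [0,-0.005,0.172,0,0.25],
  [0,-0.005,0.172,0,0.25],
  [0,-0.005,0.172,0,0.25],
])

```text
time_s: 11.72
ee_pos: [490.9, 104.2, -12.6]
ee_rot: [179.9, -0.0, 84.6]
force: [0.4, 0.7, -0.0]
gripper_width: 33.6
gripper_force: 10.0
```

Call:
servo_tool([
  [0,0,0,0,0.45],
  [0,0,0,0,0.5],
  [0,0,0,0,0.5],
  [0,0,0,0,0.5],
  [0,0,-0.1,0,0.5],
  [0,0,-0.3,0,0.5],
  [0,0,-0.5,0,0.5],
  [0.0,0,-0.5,0,0.5],
  [0,0,-0.5,0,0.5],
  [0,0,-0.5,0,0.5],
])

```text
time_s: 12.55
ee_pos: [489.8, 104.0, 86.5]
ee_rot: [-180.0, 0.0, 84.6]
force: [-0.6, -1.8, -0.3]
gripper_width: 46.0
gripper_force: 0.0
```

```bash
python3 -c "
from h import *
I=vision.camera_info('wrist');im=vision.grab_frame('wrist')[:,:,::-1].copy();cv2.imwrite('pics/w7.png',im)
import pickle;pickle.dump(I,open('w7.pkl','wb'))
go(500,280,100,90);go(607,329.7,100,90)"
```

```text
t 12.6 pos [489.2 103.9  85.7] rot [-179.9    0.    84.6] w 45.7 -> shift [ 0.8818 -0.0285 -0.0719] turn -0.0595 dist 177.0
t 12.6 pos [489.2 103.9  85.7] rot [-179.9    0.    84.6] w 45.7 -> shift [ 1.1792  0.4809 -0.0732] turn -0.0595 dist 255.0
```

View pics/w7.png

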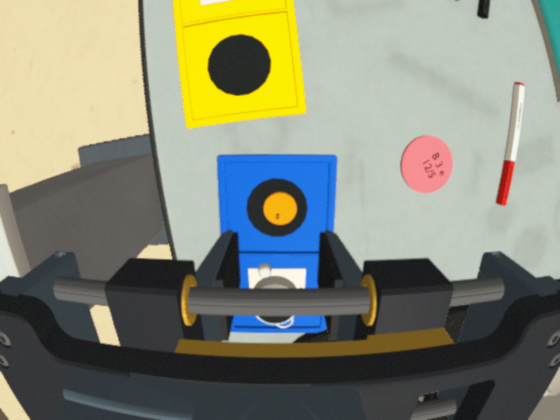

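The dish lies flat on the round mat, with the dish at (279,208) and the mat at (277,207). I'll quantify the offset.

Run:
```python
from h import *
import pickle
I=pickle.load(open('w7.pkl','rb')); im=cv2.imread('pics/w7.png')
H,S,V=[a.astype(int) for a in cv2.split(cv2.cvtColor(im,cv2.COLOR_BGR2HSV))]
w=np.zeros(H.shape,bool); w[165:250,235:325]=1
for c in blobs((H>5)&(H<22)&(S>150)&w,100): print("dish",P("wrist",I,*cen(c),16),cen(c))
bl=(V<75)&w; org=((H>5)&(H<22)&(S>150)&w)
for c in blobs(bl|org,500): e=cv2.fitEllipse(cv2.convexHull(c)); print("mat",e,P("wrist",I,*e[0],5))
```

```text
dish [491.  106.9  16. ] (279.72467001301357, 208.0684142033835)
mat ((276.43084716796875, 207.0978546142578), (55.73015213012695, 58.3829231262207), 93.44741821289062) [487.9 104.8   5. ]
```

The dish is about 2.5 mm off in x. I'll regrip it and nudge it.

Call:
servo_tool([
  [0,0,0.2,0,0.5],
  [0,0,0.4,0,0.5],
  [0,0,0.47,0,0.5],
  [0,0,0.5,0,0.5],
  [0,0,0.5,0,0.5],
  [0,0,0.5,0,0.3],
  [0,0,0.5,0,0.25],
  [0,0,0.5,0,0.25],
  [0,0,0.5,0,0.25],
])

```text
time_s: 13.35
ee_pos: [490.1, 104.0, -13.6]
ee_rot: [-180.0, 0.0, 84.6]
force: [-0.0, -0.3, -0.2]
gripper_width: 34.0
gripper_force: 10.0
```

Call:
servo_tool([
  [0,0,-0.01,0,0.25],
  [0,-0.013,-0.01,0,0.25],
  [0,-0.013,-0.01,0,0.25],
  [0,-0.013,0.0,0,0.25],
  [0,-0.013,0.0,0,0.25],
  [0,-0.013,0,0,0.45],
  [0,-0.013,0,0,0.5],
  [0,-0.013,0,0,0.5],
  [0,-0.013,0,0,0.5],
  [0,-0.013,-0.1,0,0.5],
  [0,-0.013,-0.3,0,0.5],
  [0,-0.013,-0.5,0,0.5],
  [0,-0.013,-0.5,0,0.5],
  [0,-0.013,-0.5,0,0.5],
])

```text
time_s: 14.52
ee_pos: [489.6, 104.7, 89.1]
ee_rot: [179.7, -0.1, 84.6]
force: [-0.3, -0.0, -0.9]
gripper_width: 45.7
gripper_force: 0.0
```

Run:
```python
from h import *
I=vision.camera_info('wrist'); im=vision.grab_frame('wrist')[:,:,::-1].copy();cv2.imwrite('pics/w8.png',im)
H,S,V=[a.astype(int) for a in cv2.split(cv2.cvtColor(im,cv2.COLOR_BGR2HSV))]
w=np.zeros(H.shape,bool); w[165:250,235:325]=1
org=((H>5)&(H<22)&(S>150)&w)
for c in blobs(org,100): print("dish",P("wrist",I,*cen(c),12),cen(c))
for c in blobs(((V<75)&w)|org,500): e=cv2.fitEllipse(cv2.convexHull(c)); print("mat",e[0],P("wrist",I,*e[0],5))
go(500,280,100,90);go(607,329.7,100,90)
```

```text
dish [487.5 106.2  12. ] (275.5268264840183, 207.9501522070015)
mat (276.2707214355469, 207.21002197265625) [488.  104.7   5. ]
t 14.57 pos [487.9 104.3  87.3] rot [179.9  -0.   84.6] w 45.3 -> shift [ 0.8801 -0.0216 -0.0633] turn -0.0596 dist 177.0
t 14.57 pos [487.9 104.3  87.3] rot [179.9  -0.   84.6] w 45.3 -> shift [ 1.1775  0.4879 -0.0624] turn -0.0596 dist 255.0
```

Call:
servo_tool([
  [0.2,0.1,-0.06,0,0.55],
  [0.4,0.2,-0.06,0,0.55],
  [0.6,0.3,-0.06,-0.06,0.55],
  [0.8,0.4,-0.06,-0.06,0.55],
  [1.0,0.48,-0.06,-0.06,0.55],
  [1.0,0.48,-0.06,-0.06,0.55],
  [1.0,0.48,-0.06,-0.06,0.55],
  [1.0,0.48,-0.06,-0.06,0.55],
  [1.0,0.48,-0.06,-0.06,0.55],
])

```text
time_s: 15.32
ee_pos: [600.5, 293.1, 97.0]
ee_rot: [-179.8, 0.1, 90.0]
force: [-0.6, -0.4, -0.2]
gripper_width: 50.4
gripper_force: 0.0
```

```bash
python3 -c "
from h import *
go(607,329.7,100,90)
I=vision.camera_info('wrist');im=vision.grab_frame('wrist')[:,:,::-1].copy();cv2.imwrite('pics/w9.png',im)
import pickle;pickle.dump(I,open('w9.pkl','wb'))"
```

```text
t 15.32 pos [600.5 293.1  97. ] rot [-1.798e+02  1.000e-01  9.000e+01] w 50.4 -> shift [ 0.1832  0.0326 -0.0156] turn 0.0002 dist 37.0
```

View pics/w9.png

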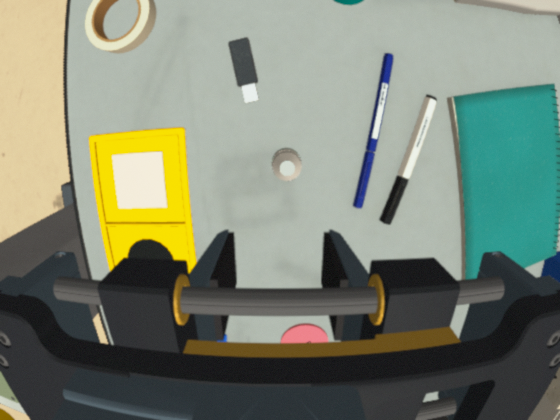

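The objective stands with its top face at (287,168). The stick's body is at (243,62), and its plug at (249,92) points toward the robot side.

Run:
```python
from h import *
import pickle
I=pickle.load(open('w9.pkl','rb')); im=cv2.imread('pics/w9.png'); T=vision.camera_info("top")
def tri(rs):
    A=np.zeros((3,3));b=np.zeros(3)
    for o,d in rs:
        d=d/np.linalg.norm(d);M=np.eye(3)-np.outer(d,d);A+=M;b+=M@o
    return np.linalg.solve(A,b).round(1)
print("objtop tri",tri([ray("top",T,253.8,205.1),ray("wrist",I,287,168)]),"wrist z40",P("wrist",I,287,168,40),"z36",P("wrist",I,287,168,36))
H,S,V=[a.astype(int) for a in cv2.split(cv2.cvtColor(im,cv2.COLOR_BGR2HSV))]
w=np.zeros(H.shape,bool); w[25:110,215:275]=1
for c in blobs((V<90)&w,100):
    u=cen(c); r=cv2.minAreaRect(c); print("body",u,r,P("wrist",I,*u,5),tri([ray("top",T,210.0,228.1),ray("wrist",I,*u)]))
    print("corners",[P("wrist",I,*q,6)[:2].tolist() for q in cv2.boxPoints(r)])
for c in blobs((V>205)&(S<40)&w,40): print("plug",cen(c),P("wrist",I,*cen(c),5))
w[:]=0;w[145:215,100:180]=1
for c in blobs((V>200)&(S<60)&w,400): print("ywhite",P("wrist",I,*cen(c),5))
```

```text
objtop tri [607.6 330.2  30. ] wrist z40 [606.8 332.2  40. ] z36 [606.9 331.6  36. ]
body (242.61190922340202, 61.34957318342702) ((242.7117462158203, 61.45294189453125), (44.7961311340332, 19.632204055786133), 77.47119140625) [569.3 420.5   5. ] [569.6 419.    5.8]
corners [[557.0, 438.7], [573.5, 441.9], [581.9, 402.5], [565.4, 399.1]]
plug (249.3222748815166, 92.98341232227489) [575.1 392.4   5. ]
ywhite [468.4 317.2   5. ]
```

Call:
servo_tool([
  [0.15,0.034,0,0,0.55],
  [0.19,0.034,0,0,0.55],
  [0.19,0.034,0.1,0,0.55],
  [0.19,0.034,0.2,0,0.55],
  [0.19,0.034,0.2,0,0.55],
  [0.19,0.034,0.2,0,0.55],
])

```text
time_s: 15.87
ee_pos: [607.6, 331.0, 57.9]
ee_rot: [-179.8, 0.1, 90.0]
force: [0.6, 0.6, 0.6]
gripper_width: 50.3
gripper_force: 0.0
```

```bash
python3 -c "
from h import *
for i in range(3): go(607.3,331,-16,90);vision.grab_frame('wrist')"
```

```text
t 15.87 pos [607.6 331.   57.9] rot [-1.798e+02  1.000e-01  9.000e+01] w 50.3 -> shift [ 0.0007 -0.0005  0.3696] turn -0.0001 dist 74.0
t 15.92 pos [608.7 331.7  59.3] rot [-180.    0.   90.] w 50.2 -> shift [-0.0033 -0.007   0.3763] turn -0.0001 dist 75.0
t 15.97 pos [609.3 332.1  60. ] rot [179.9  -0.   90. ] w 49.9 -> shift [-0.0056 -0.0105  0.3801] turn -0.0001 dist 76.0
```

Call:
servo_tool([
  [-0.004,-0.008,0.15,0,0.55],
  [-0.004,-0.008,0.3,0,0.55],
  [-0.004,-0.008,0.35,0,0.55],
  [-0.004,-0.008,0.374,0,0.55],
  [-0.004,-0.008,0.374,0,0.55],
  [-0.004,-0.008,0.374,0,0.55],
])

```text
time_s: 16.52
ee_pos: [608.3, 332.2, -14.5]
ee_rot: [179.9, -0.1, 90.0]
force: [-0.2, 0.6, -0.9]
gripper_width: 50.5
gripper_force: 0.0
```

Call:
servo_tool([
  [0,0,0,0,0.3],
  [0,0,0,0,0.15],
  [0,0,0,0,0.15],
  [0,0,0,0,0.15],
  [0,0,0,0,0.15],
  [0,0,0,0,0.15],
  [0,0,0,0,0.15],
], force=20)

```text
time_s: 17.1
ee_pos: [607.4, 331.8, -15.4]
ee_rot: [180.0, -0.0, 90.0]
force: [-1.1, -0.7, 4.4]
gripper_width: 23.5
gripper_force: 20.0
```

Call:
servo_tool([
  [0,0,-0.1,0,0.15],
  [0,0,-0.25,0,0.15],
  [0,-0.1,-0.3,0,0.15],
  [-0.1,-0.25,-0.3,0,0.15],
  [-0.2,-0.4,-0.3,0,0.15],
  [-0.35,-0.55,-0.3,0,0.15],
  [-0.45,-0.69,-0.3,0,0.15],
  [-0.507,-0.694,-0.3,0,0.15],
  [-0.507,-0.694,-0.3,0,0.15],
  [-0.507,-0.694,-0.2,0,0.15],
  [-0.507,-0.694,-0.15,0,0.15],
  [-0.507,-0.694,-0.15,0,0.15],
  [-0.507,-0.694,-0.15,0,0.15],
  [-0.507,-0.694,-0.15,0,0.15],
])

```text
time_s: 18.27
ee_pos: [469.2, 230.8, 14.0]
ee_rot: [180.0, -0.0, 90.1]
force: [0.1, 0.1, -1.0]
gripper_width: 23.1
gripper_force: 20.0
```

```bash
python3 -c "
from h import *
for i in range(2): go(468.5,230.4,-10.5,90);vision.grab_frame('wrist')"
```

```text
t 18.27 pos [469.2 230.8  14. ] rot [180.   -0.   90.1] w 23.1 -> shift [-0.002  -0.0037  0.1223] turn 0.0006 dist 24.0
t 18.32 pos [469.2 230.8  14.2] rot [179.9  -0.   90.1] w 23.5 -> shift [-0.002  -0.0038  0.1236] turn 0.0006 dist 25.0
```

Call:
servo_tool([
  [-0.002,-0.004,0.05,0,0.15],
  [-0.002,-0.004,0.09,0,0.15],
  [-0.002,-0.004,0.11,0,0.15],
  [-0.002,-0.004,0.12,0,0.15],
  [-0.002,-0.004,0.12,0,0.15],
  [-0.002,-0.004,0.12,0,0.15],
])

```text
time_s: 18.87
ee_pos: [467.6, 229.7, -10.3]
ee_rot: [-180.0, 0.0, 90.0]
force: [1.2, 0.0, -0.5]
gripper_width: 23.7
gripper_force: 20.0
```

Call:
servo_tool([
  [0.002,0.003,0.003,0,0.15],
  [0.002,0.003,0.003,0,0.15],
  [0.002,0.003,0.003,0,0.15],
])

```text
time_s: 19.12
ee_pos: [467.7, 229.9, -10.4]
ee_rot: [-179.9, 0.0, 90.0]
force: [-2.3, -1.4, 5.3]
gripper_width: 23.4
gripper_force: 20.1
```

Call:
servo_tool([
  [0,0,0,0,0.25],
  [0,0,0,0,0.4],
  [0,0,0,0,0.45],
  [0,0,0,0,0.45],
  [0,0,0,0,0.45],
  [0,0,-0.1,0,0.45],
  [0,0,-0.3,0,0.45],
  [0,0,-0.5,0,0.45],
  [0,0,-0.5,0,0.45],
  [0,0,-0.5,0,0.45],
  [0,0,-0.5,0,0.45],
])

```text
time_s: 20.03
ee_pos: [467.8, 230.0, 88.9]
ee_rot: [-180.0, 0.0, 90.0]
force: [-0.7, -0.5, -0.9]
gripper_width: 40.9
gripper_force: 0.0
```

Run:
```python
from h import *
I=vision.camera_info('wrist'); im=vision.grab_frame('wrist')[:,:,::-1].copy();cv2.imwrite('pics/w10.png',im)
H,S,V=[a.astype(int) for a in cv2.split(cv2.cvtColor(im,cv2.COLOR_BGR2HSV))]
w=np.zeros(H.shape,bool); w[120:250,230:325]=1
for c in blobs((V<75)&w,500): e=cv2.fitEllipse(cv2.convexHull(c)); print("mat",e,P("wrist",I,*e[0],5))
for c in blobs((V>170)&(S<45)&w,30): print("top",cen(c),cv2.boundingRect(c),P("wrist",I,*cen(c),43))
go(560,330,60,90); go(568,419,60,102)
```

```text
mat ((278.96697998046875, 205.47265625), (55.27071762084961, 57.49338150024414), 89.74887084960938) [468.2 231.4   5. ]
top (281.1771595900439, 221.3216203025866) (268, 209, 25, 23) [469.8 229.6  43. ]
top (277.8844722346285, 129.02992407324697) (247, 120, 63, 20) [467.3 299.9  43. ]
t 20.08 pos [467.3 229.8  88.2] rot [-1.799e+02  1.000e-01  9.000e+01] w 41.0 -> shift [0.501  0.4643 0.1394] turn 0.0004 dist 139.0
t 20.08 pos [467.3 229.8  88.2] rot [-1.799e+02  1.000e-01  9.000e+01] w 41.0 -> shift [0.946  0.5046 0.1388] turn -0.1329 dist 216.0
```

View pics/w10.png

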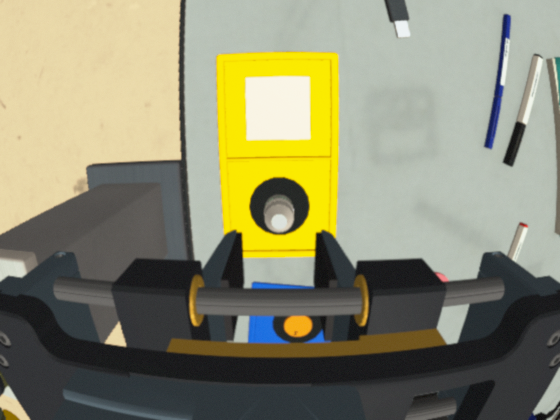

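The objective stands upright on the round mat, with the base centred near (279,205) and the top at (281,221). Next is the stick.

Call:
servo_tool([
  [0.15,0.1,0,-0.07,0.4],
  [0.35,0.2,0,-0.133,0.4],
  [0.55,0.3,0,-0.133,0.4],
  [0.75,0.4,0,-0.133,0.4],
  [0.946,0.51,0.14,-0.133,0.4],
  [0.946,0.51,0.14,-0.133,0.4],
  [0.946,0.51,0.14,-0.133,0.4],
  [0.946,0.51,0.14,-0.133,0.4],
  [0.946,0.51,0.14,-0.133,0.4],
  [0.946,0.51,0.14,-0.133,0.4],
  [0.946,0.51,0.14,-0.133,0.4],
])

```text
time_s: 21.0
ee_pos: [570.0, 418.4, 62.2]
ee_rot: [180.0, -0.0, 102.0]
force: [-0.9, 0.5, -0.5]
gripper_width: 36.8
gripper_force: 0.0
```

Run:
```python
from h import *
I=vision.camera_info('wrist'); im=vision.grab_frame('wrist')[:,:,::-1].copy();cv2.imwrite('pics/w11.png',im)
H,S,V=[a.astype(int) for a in cv2.split(cv2.cvtColor(im,cv2.COLOR_BGR2HSV))]
w=np.zeros(H.shape,bool); w[140:255,246:312]=1
for c in blobs((V<90)&w,200):
    r=cv2.minAreaRect(c); print(r,cv2.boundingRect(c),P("wrist",I,*r[0],5))
    print("corners",[P("wrist",I,*q,6)[:2].tolist() for q in cv2.boxPoints(r)])
go(569.5,419.7,-19,102)
```

```text
((277.9999694824219, 212.49998474121094), (48.99999237060547, 19.999996185302734), 90.0) (268, 188, 21, 50) [568.9 421.5   5. ]
corners [[557.1, 439.8], [572.3, 443.0], [581.2, 403.0], [565.2, 399.6]]
t 21.05 pos [570.1 418.5  62.3] rot [180.  -0. 102.] w 36.8 -> shift [ 0.0062 -0.0021  0.4067] turn -0.0005 dist 81.0
```

Call:
servo_tool([
  [0.008,-0.003,0.2,0,0.4],
  [0.008,-0.003,0.33,0,0.4],
  [0.008,-0.003,0.38,0,0.4],
  [0.008,-0.003,0.395,0,0.4],
  [0.008,-0.003,0.402,0,0.4],
  [0.008,-0.003,0.402,0,0.4],
  [0.008,-0.003,0.402,0,0.4],
])

```text
time_s: 21.63
ee_pos: [570.4, 421.7, -17.0]
ee_rot: [179.8, -0.1, 102.0]
force: [0.4, 0.2, -0.2]
gripper_width: 36.4
gripper_force: 0.0
```

Call:
servo_tool([
  [0,0,0,0,0.25],
  [0,0,0,0,0.1],
  [0,0,0,0,0.1],
  [0,0,0,0,0.1],
  [0,0,0,0,0.1],
  [0,0,0,0,0.1],
], force=15)

```text
time_s: 22.13
ee_pos: [569.5, 421.1, -18.3]
ee_rot: [179.9, -0.0, 102.0]
force: [0.2, 0.3, 3.7]
gripper_width: 17.8
gripper_force: 15.0
```

Call:
servo_tool([
  [0,0,-0.1,0,0.1],
  [0,0,-0.2,0,0.1],
  [0,0,-0.25,0,0.1],
  [0,0,-0.25,0,0.1],
  [0,0,-0.25,0,0.1],
])

```text
time_s: 22.55
ee_pos: [569.2, 420.9, 30.9]
ee_rot: [180.0, -0.0, 102.0]
force: [-0.6, 0.7, -0.5]
gripper_width: 18.0
gripper_force: 15.0
```

```bash
python3 -c "
from h import *
s=state();print(s['gripper_force'])
go(467.9,324.3,5,90)"
```

```text
15.000004023313522
t 22.55 pos [569.2 420.9  30.9] rot [180.  -0. 102.] w 18.0 -> shift [-0.3671 -0.5959  0.1292] turn 0.1334 dist 142.0
```

Call:
servo_tool([
  [-0.08,-0.15,0,0.07,0.1],
  [-0.16,-0.3,0,0.133,0.1],
  [-0.25,-0.43,0,0.133,0.1],
  [-0.32,-0.53,0,0.133,0.1],
  [-0.367,-0.596,0,0.133,0.1],
  [-0.367,-0.596,0.06,0.133,0.1],
  [-0.367,-0.596,0.1,0.133,0.1],
  [-0.367,-0.596,0.1,0.133,0.1],
  [-0.367,-0.596,0.1,0.133,0.1],
  [-0.367,-0.596,0.1,0.133,0.1],
])

```text
time_s: 23.38
ee_pos: [468.2, 324.7, 10.5]
ee_rot: [-180.0, 0.0, 90.0]
force: [0.3, 0.1, -0.8]
gripper_width: 18.0
gripper_force: 15.0
```

```bash
python3 -c "
from h import *
for i in range(2): go(467.9,324.3,-13,90);vision.grab_frame('wrist')"
```

```text
t 23.38 pos [468.2 324.7  10.5] rot [-180.    0.   90.] w 18.0 -> shift [-0.0019 -0.0014  0.1175] turn 0.0005 dist 23.0
t 23.43 pos [468.3 324.8  10.8] rot [180.  -0.  90.] w 18.2 -> shift [-0.0024 -0.0021  0.1189] turn 0.0006 dist 24.0
```

Call:
servo_tool([
  [-0.002,-0.002,0.06,0,0.1],
  [-0.002,-0.002,0.1,0,0.1],
  [-0.002,-0.002,0.115,0,0.1],
  [-0.002,-0.002,0.122,0,0.1],
  [-0.002,-0.002,0.122,0,0.1],
  [-0.002,-0.002,0.122,0,0.1],
])

```text
time_s: 23.98
ee_pos: [467.6, 324.1, -13.4]
ee_rot: [180.0, -0.0, 90.0]
force: [0.5, -0.6, -0.1]
gripper_width: 17.7
gripper_force: 15.0
```

Call:
servo_tool([
  [0,0,0,0,0.2],
  [0,0,0,0,0.3],
  [0,0,0,0,0.35],
  [0,0,0,0,0.35],
  [0,0,0,0,0.35],
  [0,0,-0.1,0,0.35],
  [0,0,-0.3,0,0.35],
  [0,0,-0.5,0,0.35],
  [0,0,-0.7,0,0.35],
  [0,0,-0.7,0,0.35],
  [0,0,-0.7,0,0.35],
  [0,0,-0.7,0,0.35],
])

```text
time_s: 24.98
ee_pos: [466.9, 323.5, 126.0]
ee_rot: [-180.0, 0.0, 90.0]
force: [0.7, -0.5, -0.7]
gripper_width: 31.9
gripper_force: 0.0
```

Call:
servo_tool([
  [-0.3,-0.2,-0.1,0,0.35],
  [-0.6,-0.4,-0.2,0,0.35],
  [-1,-0.5,-0.3,0,0.35],
  [-1,-0.5,-0.3,0,0.35],
  [-1,-0.5,-0.3,0,0.35],
  [-1,-0.5,-0.3,0,0.35],
  [-1,-0.5,-0.3,0,0.35],
  [-1,-0.5,-0.3,0,0.35],
])

```text
time_s: 25.65
ee_pos: [366.7, 123.1, 185.5]
ee_rot: [-179.9, 0.0, 89.9]
force: [-0.2, 0.4, 0.3]
gripper_width: 32.1
gripper_force: 0.0
```

Run:
```python
from h import *
im=vision.grab_frame('wrist')[:,:,::-1].copy(); I=vision.camera_info('wrist'); cv2.imwrite('pics/w12.png',im)
t=vision.grab_frame('top')[:,:,::-1].copy(); s=vision.grab_frame('scene')[:,:,::-1].copy()
a=np.hstack([cv2.resize(im,(400,300)),cv2.resize(s,(400,300))]); b=cv2.resize(t[150:310,140:460],(600,300))
b=cv2.copyMakeBorder(b,0,0,0,200,cv2.BORDER_CONSTANT); cv2.imwrite("pics/final.png",np.vstack([a,b]))
print(state()["ee_pos"])
```

```text
[367.6147738  124.51412179 185.44658369]
```

View pics/final.png

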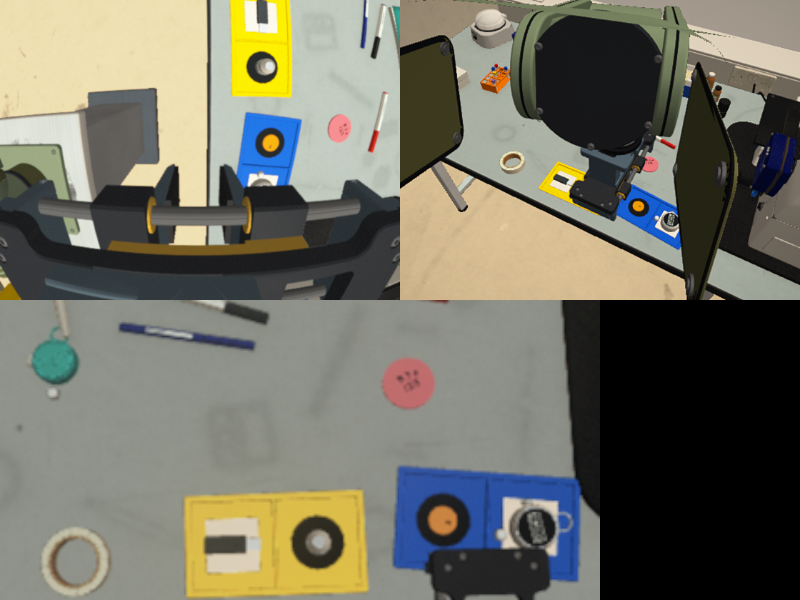

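The wrist view and the top crop show the stick centred along its white mat (232,545) and the objective upright on its black mat (318,541). The dish is at (443,520) and the counter at (531,527) on its white mat, both centred. The pink dish and the tape sit at their original spots in the crop, and the red marker looks the same in the wrist view. I'm handing in.

```bash
python3 -c "
from workcell import job_done
print(job_done())"
```

```text
the job is handed in; nothing more can be done
None
```

I made up both kits and handed the job in at about 26 s: the dish, counter, objective and memory stick each look right way up and centred on their mats in the last pictures, to within about 2 mm.

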